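Lift the split ring out of a bench magnifier's lens head

TASK

The glass of the bench magnifier is to be changed: take the pick from its stand, work its toe under one end of the split retaining ring and lift that end up out of its groove, clear above the spring catch, going gently on the glass and the ring. Put the pick back upright in its stand, then take the loosened ring off and lay it flat in the middle of the white tray. Leave everything else on the table where it is.

Things in the scene. Friction and masses are not known exactly. Their poses are not given: they have to be found in the camera images.
- cell: Lens head of the magnifier, a grey round drum fixed to the table: 124 mm diameter (a 30 mm pivot lug at -y), flat rim 30 mm high, bore 94 mm. Origin: centre of its underside, z up. The ring lies in the bore, top flush with the rim, on a ledge (26 mm high, reaching in to 41 mm radius) round the -x side, 72 to 288 degrees counted from +x towards +y. No ledge under the ring's ends, only the glass 3 mm below them.
- bridge (a point): Top of the steel bridge at the -x side of the drum, 34 mm above the table. Under it a notch takes the ring's tab and keeps the ring from turning more than about 2 degrees.
- leaf_a (a point): Inner top edge of the spring catch at +60 degrees of the drum, 34.5 mm above the table: a steel leaf 8 mm wide leaning inwards 2.5 mm over the ring's outer edge. Lifting end_a cams it outwards (some 6 to 10 N at that end); it snaps back under the ring once the ring has risen about 8.5 mm there, and the end then stays up, resting on it.
- leaf_b (a point): The same for the spring catch at -60 degrees, near end_b.
- glass: The magnifier's glass, a flat disc of 91 mm diameter under the ring. Origin on the drum's axis at the drum's underside; its top is 23 mm above that at rest, 3 mm below the underside of the ring. It is sprung: it starts to give at 3 N, then gives 1 mm for every 5 N, 4 mm in all. It takes no more than 12 N from the pick or the fingers without harm.
- ring: Split steel retaining ring, stiff, flat: 92 mm outside, 76 mm inside, 4 mm thick, 8 mm wide, 40 g. Origin: its centre, at its underside; x points to the middle of the gap (40 degrees wide, 29 mm between the ends), z up. A tab 10 mm wide reaches out to 52 mm radius at -x. It can bear up to 25 N from the pick. It is taken out ends first: ends up, tab last, moving towards its gap.
- end_a (a point): Middle of the end face of the ring on the +y side of the gap, at half thickness (28 mm above the table when seated).
- end_b (a point): The same on the -y side of the gap.
- pick: Ring pick, upright in its stand, 90 g. Origin: on its axis, at the underside of the dark steel guard plate (x -16 to 26 mm, y -14 to 14 mm, 5 mm thick). Above it a square wooden handle 16 x 16 mm, 5 to 65 mm up. Below it a round shank of 7 mm diameter, and at its foot a flat toe, 3 mm thick and 7 mm wide, that points along x to 14 mm from the axis. The blade is clamped at an unmeasured length: the toe's underside is 34 to 46 mm below the origin.
- stand: Wooden block 70 x 60 x 48 mm, fixed. A rectangular hole goes through it from above, from -7.5 to 17.5 mm in x and -7.5 to 7.5 mm in y. The pick stands in it with its axis over the block's origin (centre of the underside), its toe along the block's x, its guard flat on the block's top (48 mm) and its toe clear of the table.
- tray: White tray, fixed, 170 x 170 mm outside, walls 4 mm thick and 16 mm high, floor 4 mm thick. Origin: centre of its underside.
- can: Drinks can, 54 mm diameter, 115 mm tall, to be left alone.
- mug: White mug, 85 mm tall, to be left alone.
- seal: Carved seal stone, 24 x 24 x 55 mm, to be left alone.
- ink_bowl: Small blue bowl, 48 mm wide, 24 mm high, to be left alone.
- paperweight: Dark wooden bar 22 x 170 x 16 mm, to be left alone.
- ink: Black ink bottle, 56 mm diameter, 100 mm tall, to be left alone.
- brush: Brush lying on the table, to be left alone.
There are look-alikes about, which are no part of the job. There is more than one size of the ring; the job needs the middle-sized. Leave any red look-alike of the pick alone.

How it is judged:
By the outcome, as a careful person would: the job done as asked, in the order asked, and still so for the second after the job is handed in, with the robot touching nothing.
It also fails if it takes over 64 s, if anything falls off the work surface, if the arm or the gripper's body presses on something with over 40 N, if the wrist force passes 120 N, or if a joint passes its speed limit or range.

ROBOT

A 7-joint arm with a two-finger parallel gripper is mounted at the origin on the work surface. World frame = base frame: x ahead of the robot, y to its left, z up, the work surface at z = 0. Lengths are in m, angles in rad, forces in N, time in s.
With the tool pointing down it reaches from about 0.425 to 0.875 m from the base axis. Payload 8.4 kg.
Tool frame: the origin (TCP) lies between the finger pads; the fingertips stand 17 mm ahead of it and the grasp point (between the pads) lies 2 mm behind it; y points along the fingers, z is the direction in which the jaws open and shut, and the axes are right-handed (so a half turn about y gives the same grasp; the last joint's range is limited). The gripper opens to 87 mm and grips with 3 to 60 N. Pads are 19 mm wide; open, the fingers measure 117 mm over their backs; the gripper's body (75 mm by 190 mm) begins 51 mm behind the grasp point.
Start: joints at [-1.425, 0.333, 0.04, 1.465, -0.013, 1.343, -0.059], TCP at [0.158, 0.631, 0.24] pointing down, gripper open.
Joint ranges: [-2.58, 2.58], [-0.38, 2.09], [-1.3, 1.39], [0.25, 2.4], [-1.5, 4.64], [0.08, 2.09], [-2.65, 2.65]. Speed limits (rad/s): [2.22, 2.22, 2.79, 2.79, 3.14, 3.14, 3.14].

INTERFACE

Orientations are given as a 3x3 rotation matrix whose columns are the frame's x, y, z axes.
In Python, from station import arm gives the robot as it stands.
- The arm moves only by the shell command python3 -m pendant 'ROWS' [FORCE]. ROWS is JSON, a list of rows, each an object of numbers: "dx", "dy", "dz": the shift along the tool's x, y, z in cm; "ax", "ay", "az": the turn, a rotation vector about the tool's x, y, z in rad; "gripper": the opening, from 0 (shut) to 1 (fully open). In form: [{"dx": .., "dy": .., "dz": .., "ax": .., "ay": .., "az": .., "gripper": ..}, ...]. A call has 1 to 8 rows; each row is the pose to reach, as a shift and turn from the pose commanded when the call began, along the tool's axes at that moment; what a row does not reach only later rows make up. A row lasts 1/12 s, in which the tool goes at most 41.7 mm and 7.16 degrees, less where a joint would pass 70% of its speed; a pose out of reach is approached as far as the arm can. A call with a gripper value outside its range is refused whole. The fingers move at their own pace and stop on an object; FORCE is the grip in N (left out, the last holds). Time passes only in rows, so rows that repeat a pose let the fingers close. It gives the time, the measured TCP pose, the force and the opening at its end, in the units of the state.
- arm.get_state(): the state, without advancing time (a new reading comes with each control period).
- arm.camera(name): name is "scene" or "top"; returns a dict with "color" (400x640x3 uint8, blue, green, red), "fx", "fy", "cx", "cy" (pixels), "R" (3x3) and "t" (3): a world point X has camera coordinates R X + t. Camera axes: x right, y down, z forward; pixel columns grow to the right and rows downward; lengths in m; the calibration is good to about 2 mm. A picture is of the moment at which its call begins. There is no depth.
- arm.finish_job(): hands the job in, once; it reports no verdict.
The state is a dict: "time_s": time; "joint_positions": joint angles; "qvel": joint speeds; "tau": joint torques, N m; "ee_pos": TCP position; "eef_rot": TCP orientation; "contact_force": force on the tool from outside, world axes, zero at the start; "moment": the same for the moment, N m; "finger_gap": finger opening in m.
Only numpy, scipy, OpenCV 4.12 (cv2) and the standard library are available. Lean on these libraries where they do the work, as an engineer would, in place of code of your own. Each camera call takes 0.05 s, during which the arm holds its last target. There are 200 camera calls.

## Working session

There is one attempt and no reset: what is moved stays moved. The work goes in short steps, Python scripts to look and compute and a shell command to move; the robot and the scene stay as the last step left them, time stands still between calls to the robot, and variables do not carry over. Pictures are saved under pics/ and viewed, about 8 in all and at most 12, crops included, and the job is handed in when it is done.

```bash
ls; mkdir -p pics; cat > h.py <<'E'
import numpy as np, cv2
from station import arm
def ray(c,u,v,z):
    R=np.array(c["R"]);t=np.array(c["t"]);o=-R.T@t
    d=R.T@np.array([(u-c["cx"])/c["fx"],(v-c["cy"])/c["fy"],1]);return o+d*(z-o[2])/d[2]
def proj(c,X):
    p=np.array(c["R"])@np.array(X)+np.array(c["t"]);return np.array([c["fx"]*p[0]/p[2]+c["cx"],c["fy"]*p[1]/p[2]+c["cy"]])
E
python3 - <<'E'
from h import *
for n in("scene","top"):
    c=arm.camera(n);cv2.imwrite(f"pics/{n}0.png",c["color"]);print(n,c["fx"],-np.array(c["R"]).T@c["t"],np.round(c["R"],2).tolist())
s=arm.get_state();print(s)
E
```

```text
pics
scene 515.6195076628126 [ 1.065103   -0.7671023   0.65165498] [[0.83, 0.56, 0.01], [0.33, -0.46, -0.82], [-0.45, 0.69, -0.57]]
top 476.1287185593738 [ 0.43692546 -0.03441806  1.00496378] [[0.01, -1.0, -0.01], [-0.99, -0.0, -0.17], [0.17, 0.01, -0.99]]
{'time_s': 0.1, 'joint_positions': array([-1.42520523,  0.33379378,  0.03988875,  1.46619453, -0.01340983,
        1.34329812, -0.05850938]), 'qvel': array([-1.05528005e-03, -2.35235557e-03,  3.48869111e-04, -1.91439543e-03,
        3.96597461e-04,  5.58000777e-05,  8.57473886e-04]), 'tau': array([ 4.62000899e-03, -6.57815337e+01,  1.34070318e+00, -4.04705393e+01,
       -5.95136220e-02,  4.11222700e-02,  8.71833686e-05]), 'ee_pos': array([0.15746157, 0.63022174, 0.23877272]), 'eef_rot': array([[ 9.70177818e-01, -2.58873864e-04,  2.42394174e-01],
       [-2.42394295e-01, -1.40397617e-03,  9.70176806e-01],
       [ 8.91622243e-05, -9.99998981e-01, -1.42485608e-03]]), 'contact_force': array([-0.41877777,  0.49375832,  0.19688573]), 'moment': array([0.00031235, 0.00359798, 0.00170297]), 'finger_gap': 0.08714161618751932}
```

View pics/top0.png

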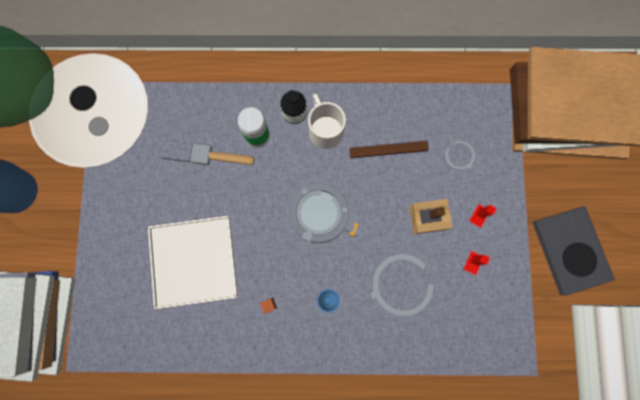

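View pics/scene0.png

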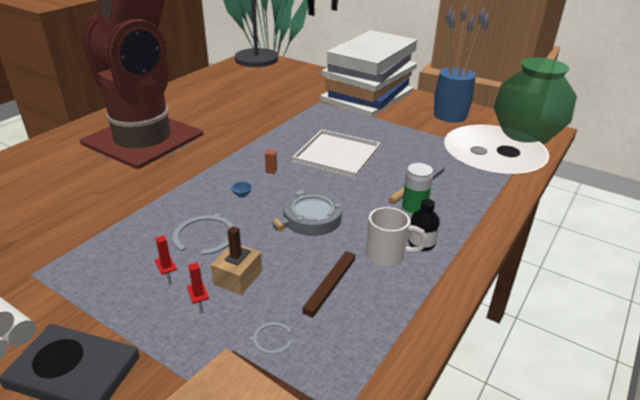

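Pick: the one in the wooden stand (top 433,213); the red look-alikes are at (482,215) and (476,262). Ring: the one in the drum (320,213); the look-alikes are the large ring (403,284) and the small one (460,155). I'll check the choice in a close crop.

```bash
python3 - <<'E'
from h import *
a=arm.camera("top")["color"];b=arm.camera("scene")["color"]
f=lambda i,x,y,w,h:cv2.resize(i[y:y+h,x:x+w],(400,300),interpolation=cv2.INTER_CUBIC)
cv2.imwrite("pics/c1.png",np.vstack([np.hstack([f(a,280,180,80,60),f(a,400,190,60,45)]),np.hstack([f(b,265,170,96,72),f(b,195,220,96,72)])]))
E
```

```text
(no output)
```

View pics/c1.png

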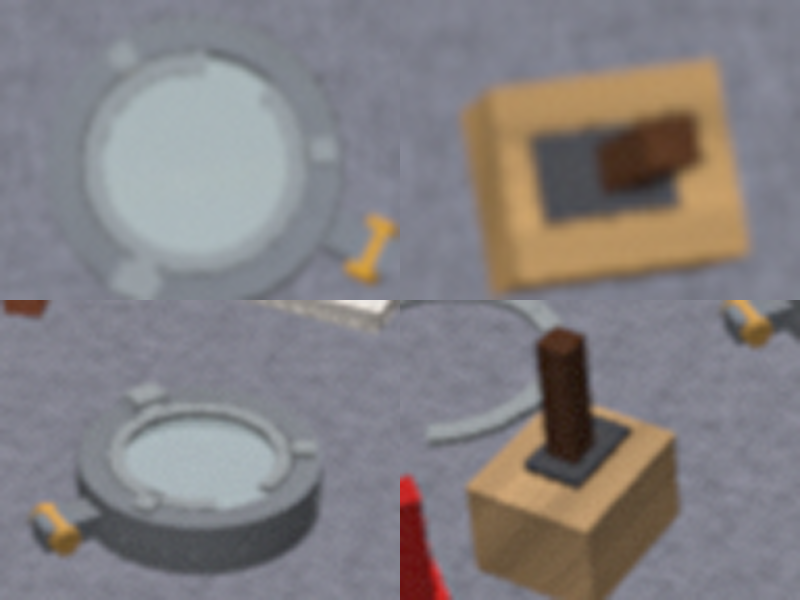

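```bash
python3 - <<'E'
from h import *
T=arm.camera("top");S=arm.camera("scene")
print("stand top face from top:")
P=[ray(T,(u-400)/6.667+400,v/6.667+190,.048)[:2] for u,v in((490,90),(718,60),(748,250),(505,292))]
print(np.round(P,4).tolist(),np.mean(P,0),[np.linalg.norm(P[i]-P[i-1]).round(4) for i in range(4)])
P=[ray(S,(u-400)/4.167+195,(v-300)/4.167+220,.048)[:2] for u,v in((470,487),(590,530),(675,437))]
print("scene",np.round(P,4).tolist(),(P[0]+P[2])/2,[np.linalg.norm(P[i]-P[i-1]).round(4) for i in (1,2)])
# stand by wood mask -> top-face ; guard dark mask; handle top
def blob(c,lo,hi,box):
    x,y,w,h=box;h_=cv2.cvtColor(c["color"],cv2.COLOR_BGR2HSV)[y:y+h,x:x+w]
    m=cv2.inRange(h_,lo,hi);k=max(cv2.findContours(m,cv2.RETR_EXTERNAL,cv2.CHAIN_APPROX_NONE)[0],key=cv2.contourArea)
    return k.reshape(-1,2)+[x,y]
print("drum from top")
D=lambda u,v,z:ray(T,u/5+280,v/5+180,z)[:2]
c=lambda u,v,z:ray(S,u/4.167+265,(v-300)/4.167+170,z)[:2]
for n,a,b,z in(("bridge",(135,273),(145,390),.034),("leaf_a",(122,52),(305,447),.0345),("leaf_b",(322,150),(147,498),.0345),("end_a",(208,62),(265,488),.030),("end_b",(265,98),(216,501),.03)):
    print(n,D(*a,z).round(4),c(*b,z).round(4))
# glass region ellipse: inner ring edge
for C,b,n,z in((T,(285,185,70,60),"T",.030),(S,(285,185,60,50),"S",.026)):
    k=blob(C,(80,12,150),(105,70,255),b);Q=np.array([ray(C,u,v,z)[:2] for u,v in k],np.float32)
    print(n,len(k),cv2.minEnclosingCircle(Q))
k=blob(T,(0,0,200),(180,60,255),(130,200,120,120));Q=np.array([ray(T,u,v,.016)[:2] for u,v in k],np.float32);print("tray",cv2.minAreaRect(Q))
for n,u,v,z in(("can",251,118,.115),("ink",292,98,.1),("mug",326,112,.085),("seal",268,305,.03),("bowl",328,300,.02),("red1",487,212,.08),("red2",478,260,.08)):print(n,ray(T,u,v,z)[:2].round(3))
E
```

```text
stand top face from top:
[[0.5885, -0.2271], [0.5981, -0.2968], [0.54, -0.3034], [0.5269, -0.2298]] [ 0.56340828 -0.26428747] [np.float64(0.0617), np.float64(0.0704), np.float64(0.0585), np.float64(0.0748)]
scene [[0.5448, -0.3023], [0.6031, -0.2937], [0.5948, -0.2283]] [ 0.56979835 -0.26526942] [np.float64(0.0589), np.float64(0.0659)]
drum from top
bridge [ 0.5254 -0.011 ] [ 0.5242 -0.0085]
leaf_a [ 0.6171 -0.0048] [ 0.62   -0.0051]
leaf_b [ 0.5764 -0.0875] [ 0.5801 -0.0856]
end_a [ 0.6138 -0.0405] [ 0.6192 -0.0407]
end_b [ 0.5988 -0.0642] [ 0.6055 -0.0634]
T 143 ((0.564500629901886, -0.031798843294382095), 0.052586473524570465)
S 180 ((0.5711756944656372, -0.031316012144088745), 0.04900277033448219)
tray ((0.47166430950164795, 0.22466778755187988), (0.16815006732940674, 0.1616075336933136), 8.069116592407227)
can [0.746 0.099]
ink [0.793 0.02 ]
mug [ 0.769 -0.048]
seal [0.384 0.066]
bowl [ 0.394 -0.054]
red1 [ 0.567 -0.364]
red2 [ 0.474 -0.341]
```

```bash
cat >> h.py <<'E'
from scipy.spatial.transform import Rotation as Ro
def plan(p,yaw,s=None):
    "row to reach TCP p, tool down, jaw axis z at world yaw (deg)"
    s=s or arm.get_state();R=np.array(s["eef_rot"]);a=np.radians(yaw)
    z=np.array([np.cos(a),np.sin(a),0]);y=np.array([0,0,-1.]);T=np.c_[np.cross(y,z),y,z]
    d=R.T@(np.array(p)-s["ee_pos"])*100;r=Ro.from_matrix(R.T@T).as_rotvec()
    print("d",d.round(2),"a",r.round(3),"| ee",np.round(s["ee_pos"],4),"F",np.round(s["contact_force"],1),"t",round(s["time_s"],2))
E
python3 -c "
from h import *
plan([.50,.20,.24],30);plan([.567,-.265,.2],7.5)"
```

```text
d [ 43.66  -0.06 -33.46] a [0.001 0.802 0.   ] | ee [0.1575 0.6305 0.2392] F [-0.6  0.4 -0.1] t 0.3
d [ 61.43   3.97 -76.95] a [1.000e-03 1.195e+00 0.000e+00] | ee [0.1575 0.6305 0.2392] F [-0.6  0.4 -0.1] t 0.3
```

```bash
P='python3 -m pendant'
r='' ; python3 -m pendant '[{"dx":44,"dy":0,"dz":-33.5,"ay":0.8},{"dx":44,"dy":0,"dz":-33.5,"ay":0.8},{"dx":44,"dy":0,"dz":-33.5,"ay":0.8},{"dx":44,"dy":0,"dz":-33.5,"ay":0.8},{"dx":44,"dy":0,"dz":-33.5,"ay":0.8},{"dx":44,"dy":0,"dz":-33.5,"ay":0.8},{"dx":44,"dy":0,"dz":-33.5,"ay":0.8},{"dx":44,"dy":0,"dz":-33.5,"ay":0.8}]' 60
python3 -c "
from h import *
plan([.54,.05,.22],10);plan([.567,-.265,.18],7.5)"
```

```text
d [ 51.18   1.95 -47.04] a [1.000e-03 1.151e+00 0.000e+00] | ee [0.1575 0.6305 0.2392] F [-0.6  0.4 -0.1] t 0.3
d [ 61.43   5.97 -76.95] a [1.000e-03 1.195e+00 0.000e+00] | ee [0.1575 0.6305 0.2392] F [-0.6  0.4 -0.1] t 0.3validation failed for argument at $[0]...
```

```bash
python3 -m pendant '[{"dx":44,"dy":0,"dz":-33.5,"ax":0,"ay":0.8,"az":0,"gripper":1},{"dx":44,"dy":0,"dz":-33.5,"ax":0,"ay":0.8,"az":0,"gripper":1},{"dx":44,"dy":0,"dz":-33.5,"ax":0,"ay":0.8,"az":0,"gripper":1},{"dx":44,"dy":0,"dz":-33.5,"ax":0,"ay":0.8,"az":0,"gripper":1},{"dx":44,"dy":0,"dz":-33.5,"ax":0,"ay":0.8,"az":0,"gripper":1},{"dx":44,"dy":0,"dz":-33.5,"ax":0,"ay":0.8,"az":0,"gripper":1},{"dx":44,"dy":0,"dz":-33.5,"ax":0,"ay":0.8,"az":0,"gripper":1},{"dx":44,"dy":0,"dz":-33.5,"ax":0,"ay":0.8,"az":0,"gripper":1}]' 60
python3 -c "
from h import *
plan([.54,.05,.22],10);plan([.567,-.265,.18],7.5)"
```

```text
time_s: 0.97
ee_pos: [0.3668, 0.3686, 0.2398]
eef_rot: [[0.499, 0.0, 0.867], [-0.867, 0.001, 0.499], [-0.001, -1.0, 0.0]]
contact_force: [0.7, 0.9, 0.6]
finger_gap: 0.0868
d [36.26  1.96 -0.88] a [-0.     0.348 -0.001] | ee [0.3668 0.3686 0.2398] F [0.7 0.9 0.6] t 0.97
d [ 64.91   5.94 -14.26] a [-0.     0.391 -0.001] | ee [0.3668 0.3686 0.2398] F [0.7 0.9 0.6] t 0.97
```

```bash
python3 -m pendant '[{"dx":36.3,"dy":0,"dz":-0.9,"ax":0,"ay":0.39,"az":0,"gripper":0.6},{"dx":36.3,"dy":0,"dz":-0.9,"ax":0,"ay":0.39,"az":0,"gripper":0.6},{"dx":36.3,"dy":0,"dz":-0.9,"ax":0,"ay":0.39,"az":0,"gripper":0.6},{"dx":36.3,"dy":0,"dz":-0.9,"ax":0,"ay":0.39,"az":0,"gripper":0.6},{"dx":36.3,"dy":0,"dz":-0.9,"ax":0,"ay":0.39,"az":0,"gripper":0.6},{"dx":36.3,"dy":0,"dz":-0.9,"ax":0,"ay":0.39,"az":0,"gripper":0.6},{"dx":36.3,"dy":0,"dz":-0.9,"ax":0,"ay":0.39,"az":0,"gripper":0.6},{"dx":36.3,"dy":0,"dz":-0.9,"ax":0,"ay":0.39,"az":0,"gripper":0.6}]'
python3 -c "
from h import *
plan([.567,-.265,.18],7.5)"
```

```text
time_s: 1.63
ee_pos: [0.5266, 0.0761, 0.2399]
eef_rot: [[0.136, 0.001, 0.991], [-0.991, 0.001, 0.136], [-0.001, -1.0, 0.001]]
contact_force: [1.6, 0.7, 0.9]
finger_gap: 0.0531
d [34.35  5.97 -0.64] a [-0.001  0.005 -0.001] | ee [0.5266 0.0761 0.2399] F [1.6 0.7 0.9] t 1.63
```

```bash
python3 -m pendant '[{"dx":34.3,"dy":0,"dz":-0.6,"ax":0,"ay":0,"az":0,"gripper":0.6},{"dx":34.3,"dy":0,"dz":-0.6,"ax":0,"ay":0,"az":0,"gripper":0.6},{"dx":34.3,"dy":0,"dz":-0.6,"ax":0,"ay":0,"az":0,"gripper":0.6},{"dx":34.3,"dy":2,"dz":-0.6,"ax":0,"ay":0,"az":0,"gripper":0.6},{"dx":34.3,"dy":3,"dz":-0.6,"ax":0,"ay":0,"az":0,"gripper":0.6},{"dx":34.3,"dy":5,"dz":-0.6,"ax":0,"ay":0,"az":0,"gripper":0.6},{"dx":34.3,"dy":6,"dz":-0.6,"ax":0,"ay":0,"az":0,"gripper":0.6},{"dx":34.3,"dy":6,"dz":-0.6,"ax":0,"ay":0,"az":0,"gripper":0.6}]'
python3 - <<'E'
from h import *
plan([.567,-.265,.18],7.5)
a=arm.camera("top");b=arm.camera("scene");s=arm.get_state();plan([.567,-.265,.076],7.5)
e=s["ee_pos"];R=s["eef_rot"];tip=e+.017*R[:,1]
for c in(a,b):print(proj(c,tip),proj(c,e),proj(c,[.567,-.265,.113]))
f=lambda c,x,y,w,h:cv2.resize(c["color"][y:y+h,x:x+w],(400,300),interpolation=cv2.INTER_CUBIC)
cv2.imwrite("pics/c2.png",np.hstack([f(a,390,170,100,75),f(b,190,170,120,90)]))
E
```

```text
time_s: 2.3
ee_pos: [0.5647, -0.2465, 0.1865]
eef_rot: [[0.136, 0.001, 0.991], [-0.991, 0.0, 0.136], [0.0, -1.0, 0.001]]
contact_force: [0.5, 0.0, 1.2]
finger_gap: 0.0521
d [ 1.86  0.65 -0.03] a [-0.001  0.006  0.   ] | ee [ 0.5647 -0.2465  0.1865] F [0.5 0.  1.2] t 2.3
d [ 1.32 10.83  0.45] a [ 0.005 -0.004  0.003] | ee [ 0.5614 -0.2521  0.1843] F [-1.5  0.5 -0.3] t 2.4
[441.35956146 208.27567133] [443.81347547 206.81035832] [440.72141482 209.51087421]
[232.88977182 198.08561927] [232.15134731 189.5382556 ] [232.84905511 229.04703229]
```

View pics/c2.png

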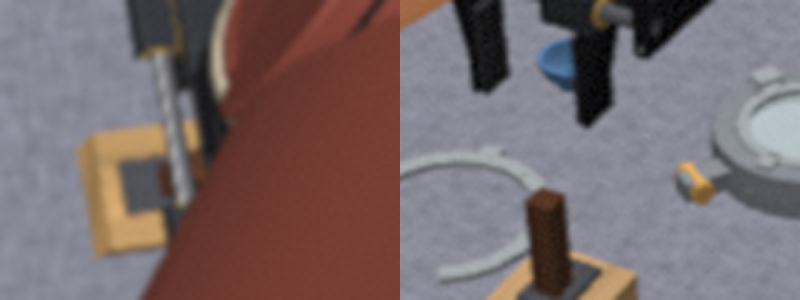

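```bash
python3 -m pendant '[{"dx":1.3,"dy":3,"dz":0.45,"ax":0,"ay":0,"az":0,"gripper":0.6},{"dx":1.3,"dy":5,"dz":0.45,"ax":0,"ay":0,"az":0,"gripper":0.6},{"dx":1.3,"dy":5,"dz":0.45,"ax":0,"ay":0,"az":0,"gripper":0.6},{"dx":1.3,"dy":5,"dz":0.45,"ax":0,"ay":0,"az":0,"gripper":0.6}]'
python3 - <<'E'
from h import *
plan([.567,-.265,.076],7.5)
E
```

```text
time_s: 2.73
ee_pos: [0.5702, -0.2564, 0.1363]
eef_rot: [[0.136, -0.002, 0.991], [-0.991, 0.001, 0.136], [-0.001, -1.0, -0.002]]
contact_force: [0.2, 0.1, 0.7]
finger_gap: 0.052
d [ 0.82  6.03 -0.42] a [ 0.002  0.005 -0.001] | ee [ 0.5702 -0.2564  0.1363] F [0.2 0.1 0.7] t 2.73
```

```bash
python3 -m pendant '[{"dx":0.8,"dy":0,"dz":-0.4,"ax":0,"ay":0,"az":0,"gripper":0.6},{"dx":0.8,"dy":0,"dz":-0.4,"ax":0,"ay":0,"az":0,"gripper":0.6},{"dx":0.8,"dy":0,"dz":-0.4,"ax":0,"ay":0,"az":0,"gripper":0.6},{"dx":0.8,"dy":0,"dz":-0.4,"ax":0,"ay":0,"az":0,"gripper":0.6}]'
python3 - <<'E'
from h import *
plan([.567,-.265,.076],7.5)
E
```

```text
time_s: 3.07
ee_pos: [0.5682, -0.2655, 0.138]
eef_rot: [[0.135, 0.002, 0.991], [-0.991, -0.0, 0.135], [0.0, -1.0, 0.002]]
contact_force: [-0.4, 0.6, 0.0]
finger_gap: 0.0522
d [-0.07  6.19 -0.13] a [-0.002  0.005  0.   ] | ee [ 0.5682 -0.2655  0.138 ] F [-0.4  0.6  0. ] t 3.07
```

```bash
python3 -m pendant '[{"dx":0,"dy":2,"dz":-0.1,"ax":0,"ay":0,"az":0,"gripper":0.6},{"dx":0,"dy":4,"dz":-0.1,"ax":0,"ay":0,"az":0,"gripper":0.6},{"dx":0,"dy":6.2,"dz":-0.1,"ax":0,"ay":0,"az":0,"gripper":0.6},{"dx":0,"dy":6.2,"dz":-0.1,"ax":0,"ay":0,"az":0,"gripper":0.6},{"dx":0,"dy":6.2,"dz":-0.1,"ax":0,"ay":0,"az":0,"gripper":0.5}]' && python3 -m pendant '[{"dx":0,"dy":0,"dz":0,"ax":0,"ay":0,"az":0,"gripper":0},{"dx":0,"dy":0,"dz":0,"ax":0,"ay":0,"az":0,"gripper":0},{"dx":0,"dy":0,"dz":0,"ax":0,"ay":0,"az":0,"gripper":0},{"dx":0,"dy":0,"dz":0,"ax":0,"ay":0,"az":0,"gripper":0},{"dx":0,"dy":0,"dz":0,"ax":0,"ay":0,"az":0,"gripper":0},{"dx":0,"dy":0,"dz":0,"ax":0,"ay":0,"az":0,"gripper":0},{"dx":0,"dy":0,"dz":0,"ax":0,"ay":0,"az":0,"gripper":0},{"dx":0,"dy":0,"dz":0,"ax":0,"ay":0,"az":0,"gripper":0}]' 50
python3 - <<'E'
from h import *
plan([.567,-.265,.076],7.5)
b=arm.camera("scene");c=arm.camera("top")
f=lambda c,x,y,w,h:cv2.resize(c["color"][y:y+h,x:x+w],(400,300),interpolation=cv2.INTER_CUBIC)
cv2.imwrite("pics/c3.png",np.hstack([f(b,190,210,100,75),f(c,390,170,100,75)]))
print(arm.get_state()["moment"])
E
```

```text
time_s: 3.48
ee_pos: [0.5665, -0.2651, 0.0747]
eef_rot: [[0.136, -0.002, 0.991], [-0.991, 0.0, 0.136], [-0.001, -1.0, -0.001]]
contact_force: [0.4, -0.2, 0.4]
finger_gap: 0.0502
time_s: 4.15
ee_pos: [0.567, -0.2656, 0.0753]
eef_rot: [[0.136, 0.001, 0.991], [-0.991, -0.0, 0.136], [0.0, -1.0, 0.001]]
contact_force: [-0.6, 0.1, 5.0]
finger_gap: 0.0158
d [-0.06 -0.07  0.  ] a [-0.001  0.005  0.   ] | ee [ 0.567  -0.2656  0.0753] F [-0.6  0.1  5. ] t 4.15
[0.14705545 0.19193829 0.0288825 ]
```

View pics/c3.png

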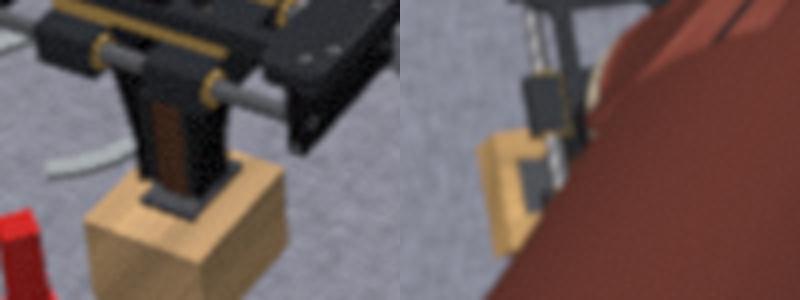

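```bash
python3 -m pendant '[{"dx":0,"dy":-2,"dz":0,"ax":0,"ay":0,"az":0,"gripper":0},{"dx":0,"dy":-4,"dz":0,"ax":0,"ay":0,"az":0,"gripper":0},{"dx":0,"dy":-6,"dz":0,"ax":0,"ay":0,"az":0,"gripper":0},{"dx":0,"dy":-7,"dz":0,"ax":0,"ay":0,"az":0,"gripper":0},{"dx":0,"dy":-7,"dz":0,"ax":0,"ay":0,"az":0,"gripper":0},{"dx":0,"dy":-7,"dz":0,"ax":0,"ay":0,"az":0,"gripper":0}]'
python3 - <<'E'
from h import *
plan([.609,-.0555,.145],-22);plan([.609,-.0555,.11],-22)
E
```

```text
time_s: 4.75
ee_pos: [0.5668, -0.2654, 0.1444]
eef_rot: [[0.136, 0.0, 0.991], [-0.991, 0.0, 0.136], [-0.0, -1.0, 0.0]]
contact_force: [-0.6, 0.1, -1.7]
finger_gap: 0.0158
d [-20.22  -0.06   7.03] a [-0.    0.52 -0.  ] | ee [ 0.5668 -0.2654  0.1444] F [-0.6  0.1 -1.7] t 4.75
d [-20.22   3.44   7.03] a [-0.    0.52 -0.  ] | ee [ 0.5668 -0.2654  0.1444] F [-0.6  0.1 -1.7] t 4.75
```

```bash
python3 -m pendant '[{"dx":-4,"dy":0,"dz":1.4,"ax":0,"ay":0.1,"az":0,"gripper":0},{"dx":-8,"dy":0,"dz":2.8,"ax":0,"ay":0.2,"az":0,"gripper":0},{"dx":-12,"dy":0,"dz":4.2,"ax":0,"ay":0.3,"az":0,"gripper":0},{"dx":-16,"dy":0,"dz":5.6,"ax":0,"ay":0.4,"az":0,"gripper":0},{"dx":-19,"dy":0,"dz":6.6,"ax":0,"ay":0.5,"az":0,"gripper":0},{"dx":-20.2,"dy":1,"dz":7,"ax":0,"ay":0.52,"az":0,"gripper":0},{"dx":-20.2,"dy":2,"dz":7,"ax":0,"ay":0.52,"az":0,"gripper":0},{"dx":-20.2,"dy":3,"dz":7,"ax":0,"ay":0.52,"az":0,"gripper":0}]' && python3 -m pendant '[{"dx":0,"dy":0,"dz":0,"ax":0,"ay":0,"az":0,"gripper":0},{"dx":0,"dy":0,"dz":0,"ax":0,"ay":0,"az":0,"gripper":0},{"dx":0,"dy":0,"dz":0,"ax":0,"ay":0,"az":0,"gripper":0}]'
python3 - <<'E'
from h import *
b=arm.camera("scene");c=arm.camera("top");plan([.609,-.0555,.11],-22)
f=lambda c,x,y,w,h:cv2.resize(c["color"][y:y+h,x:x+w],(400,300),interpolation=cv2.INTER_CUBIC)
cv2.imwrite("pics/c4.png",np.hstack([cv2.resize(b["color"][155:235,270:350],(560,560),interpolation=cv2.INTER_CUBIC)]))
s=arm.get_state();e=s["ee_pos"];R=s["eef_rot"];px=-R[:,0]
for L in(.034,.046):
    o=e+R[:,1]*.0272; q=o+R[:,1]*L
    print(L,(proj(b,q)-[270,155])*7,(proj(b,q+.014*px)-[270,155])*7)
print("guard",[((proj(b,o+x*px+y*R[:,2])-[270,155])*7).round().tolist() for x in(-.016,.026) for y in(-.014,.014)])
print("end_a",(proj(b,[.6165,-.0400,.03])-[270,155])*7)
E
```

```text
time_s: 5.42
ee_pos: [0.6081, -0.0549, 0.1127]
eef_rot: [[-0.372, -0.002, 0.928], [-0.928, -0.001, -0.372], [0.001, -1.0, -0.002]]
contact_force: [0.1, -0.9, -1.0]
finger_gap: 0.0156
time_s: 5.67
ee_pos: [0.6085, -0.0578, 0.1149]
eef_rot: [[-0.377, -0.0, 0.926], [-0.926, -0.001, -0.377], [0.001, -1.0, 0.0]]
contact_force: [0.2, -0.5, -0.9]
finger_gap: 0.016
d [-0.16  0.53 -0.06] a [-0.001 -0.002 -0.   ] | ee [ 0.6089 -0.0572  0.1153] F [-0.  -0.2 -0.6] t 5.77
0.034 [351.16469127 368.64221299] [391.239369   353.40256872]
0.046 [350.39227511 402.615464  ] [390.21105381 387.26411384]
guard [[278.0, 264.0], [334.0, 311.0], [401.0, 220.0], [458.0, 265.0]]
end_a [403.65217365 416.61678616]
```

View pics/c4.png

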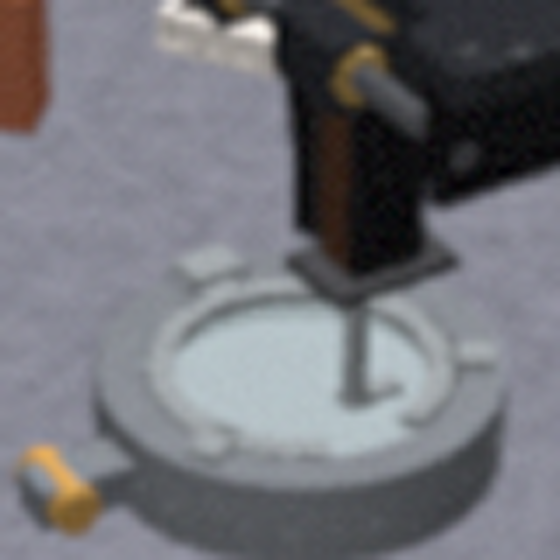

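The pick hangs over the gap: shank foot at about (355,400) in the crop, toe tip at (402,385), pointing right towards end_a at about (405,418). End_b is at about (325,450). The blade looks about 45 mm long.

```bash
python3 - <<'E'
from h import *
b=arm.camera("scene");s=arm.get_state()
g=lambda u,v,z:ray(b,270+u/7,155+v/7,z)[:2]
e=s["ee_pos"];R=s["eef_rot"];px=-R[:,0][:2];py=R[:,2][:2]
A=g(412,419,.030);B=g(325,447,.030);leafb=g(210,443,.0345);leafa=g(478,355,.0345);br=g(210,262,.034)
print("A",A,"B",B,np.linalg.norm(A-B),"gap dir",np.degrees(np.arctan2(*(A-B)[::-1]))-90)
print(leafa,leafb,br)
for L in(.045,):
    z=e[2]-.0272-L
    tip=g(402,384,z+.001);foot=g(354,402,z)
    print("tip",tip,"foot",foot,np.linalg.norm(tip-foot),"nominal axis",e[:2],"tip in tool(px,py)",(tip-e[:2])@px,(tip-e[:2])@py,"A-tip",(A-tip)@px,(A-tip)@py)
E
```

```text
A [ 0.61914057 -0.03959249] B [ 0.60595566 -0.06559349] 0.029152937411817164 gap dir -26.889221640477054
[ 0.62100003 -0.00636962] [ 0.58115194 -0.08802676] [ 0.52643752 -0.01088288]
tip [ 0.6176414  -0.04336902] foot [ 0.61041733 -0.05761005] 0.01596854020314698 nominal axis [ 0.60898535 -0.05694463] tip in tool(px,py) 0.01583369119943655 0.002918678365468492 A-tip 0.004063093815825884 -3.0235177000735677e-05
```

```bash
python3 -m pendant '[{"dx":0,"dy":0.5,"dz":0,"ax":0,"ay":0,"az":0,"gripper":0},{"dx":0,"dy":1,"dz":0,"ax":0,"ay":0,"az":0,"gripper":0},{"dx":0,"dy":1.4,"dz":0,"ax":0,"ay":0,"az":0,"gripper":0},{"dx":0,"dy":1.4,"dz":0,"ax":0,"ay":0,"az":0,"gripper":0},{"dx":0,"dy":1.4,"dz":0,"ax":0,"ay":0,"az":0,"gripper":0},{"dx":0,"dy":1.4,"dz":0,"ax":0,"ay":0,"az":0,"gripper":0}]' && python3 -m pendant '[{"dx":0,"dy":0.1,"dz":0,"ax":0,"ay":0,"az":0,"gripper":0},{"dx":0,"dy":0.2,"dz":0,"ax":0,"ay":0,"az":0,"gripper":0},{"dx":0,"dy":0.2,"dz":0,"ax":0,"ay":0,"az":0,"gripper":0},{"dx":0,"dy":0.2,"dz":0,"ax":0,"ay":0,"az":0,"gripper":0}]'
```

```text
time_s: 6.32
ee_pos: [0.6088, -0.056, 0.1008]
eef_rot: [[-0.375, -0.0, 0.927], [-0.927, -0.0, -0.375], [0.0, -1.0, -0.0]]
contact_force: [-0.0, -0.5, -1.3]
finger_gap: 0.0157
time_s: 6.65
ee_pos: [0.6088, -0.0559, 0.0988]
eef_rot: [[-0.375, -0.0, 0.927], [-0.927, -0.0, -0.375], [0.0, -1.0, -0.0]]
contact_force: [-0.4, -0.4, -1.0]
finger_gap: 0.0157
```

```bash
python3 -m pendant '[{"dx":0,"dy":0.1,"dz":0,"ax":0,"ay":0,"az":0,"gripper":0},{"dx":0,"dy":0.1,"dz":0,"ax":0,"ay":0,"az":0,"gripper":0},{"dx":0,"dy":0.15,"dz":0,"ax":0,"ay":0,"az":0,"gripper":0},{"dx":0,"dy":0.15,"dz":0,"ax":0,"ay":0,"az":0,"gripper":0}]'|egrep 'ee_|force' ; python3 -m pendant '[{"dx":0,"dy":0.1,"dz":0,"ax":0,"ay":0,"az":0,"gripper":0},{"dx":0,"dy":0.1,"dz":0,"ax":0,"ay":0,"az":0,"gripper":0},{"dx":0,"dy":0.1,"dz":0,"ax":0,"ay":0,"az":0,"gripper":0}]'|egrep 'ee_|force'
```

```text
ee_pos: [0.6088, -0.0559, 0.0972]
contact_force: [-0.3, 0.0, -1.7]
ee_pos: [0.6088, -0.0559, 0.0963]
contact_force: [0.2, -0.1, -1.1]
```

```bash
python3 -m pendant '[{"dx":0,"dy":0.05,"dz":0,"ax":0,"ay":0,"az":0,"gripper":0},{"dx":0,"dy":0.05,"dz":0,"ax":0,"ay":0,"az":0,"gripper":0},{"dx":0,"dy":0.05,"dz":0,"ax":0,"ay":0,"az":0,"gripper":0}]'|egrep 'ee_|force' ; python3 -m pendant '[{"dx":0,"dy":0.05,"dz":0,"ax":0,"ay":0,"az":0,"gripper":0},{"dx":0,"dy":0.05,"dz":0,"ax":0,"ay":0,"az":0,"gripper":0},{"dx":0,"dy":0.05,"dz":0,"ax":0,"ay":0,"az":0,"gripper":0}]'|egrep 'ee_|force'
```

```text
ee_pos: [0.6088, -0.0559, 0.0958]
contact_force: [0.3, -0.1, -0.2]
ee_pos: [0.6088, -0.0559, 0.0953]
contact_force: [-0.1, -0.6, -0.8]
```

```bash
python3 -m pendant '[{"dx":0,"dy":0.05,"dz":0,"ax":0,"ay":0,"az":0,"gripper":0},{"dx":0,"dy":0.05,"dz":0,"ax":0,"ay":0,"az":0,"gripper":0},{"dx":0,"dy":0.05,"dz":0,"ax":0,"ay":0,"az":0,"gripper":0}]'|egrep 'ee_|force' ; python3 -m pendant '[{"dx":0,"dy":0.05,"dz":0,"ax":0,"ay":0,"az":0,"gripper":0},{"dx":0,"dy":0.05,"dz":0,"ax":0,"ay":0,"az":0,"gripper":0},{"dx":0,"dy":0.05,"dz":0,"ax":0,"ay":0,"az":0,"gripper":0}]'|egrep 'ee_|force'
```

```text
ee_pos: [0.6088, -0.0559, 0.0948]
contact_force: [0.1, 0.3, -0.7]
ee_pos: [0.6089, -0.056, 0.0946]
contact_force: [-0.7, 0.2, 2.5]
```

```bash
python3 -m pendant '[{"dx":0,"dy":0.05,"dz":0,"ax":0,"ay":0,"az":0,"gripper":0},{"dx":0,"dy":0.05,"dz":0,"ax":0,"ay":0,"az":0,"gripper":0},{"dx":0,"dy":0.05,"dz":0,"ax":0,"ay":0,"az":0,"gripper":0}]'|egrep 'ee_|force'
```

```text
ee_pos: [0.6089, -0.056, 0.0941]
contact_force: [-2.3, 0.0, 4.8]
```

```bash
python3 -m pendant '[{"dx":-0.1,"dy":0.02,"dz":-0.03,"ax":0,"ay":0,"az":0,"gripper":0},{"dx":-0.2,"dy":0.02,"dz":-0.03,"ax":0,"ay":0,"az":0,"gripper":0},{"dx":-0.3,"dy":0.02,"dz":-0.03,"ax":0,"ay":0,"az":0,"gripper":0},{"dx":-0.3,"dy":0.02,"dz":-0.03,"ax":0,"ay":0,"az":0,"gripper":0}]'|egrep 'ee_|force'; python3 -m pendant '[{"dx":-0.1,"dy":0.0,"dz":0,"ax":0,"ay":0,"az":0,"gripper":0},{"dx":-0.2,"dy":0,"dz":0,"ax":0,"ay":0,"az":0,"gripper":0},{"dx":-0.2,"dy":0,"dz":0,"ax":0,"ay":0,"az":0,"gripper":0}]'|egrep 'ee_|force'
```

```text
ee_pos: [0.6098, -0.0542, 0.094]
contact_force: [-1.2, -3.1, 5.8]
ee_pos: [0.6106, -0.0524, 0.094]
contact_force: [-1.5, -4.2, 5.4]
```

```bash
python3 -m pendant '[{"dx":-0.1,"dy":0.0,"dz":0,"ax":0,"ay":0,"az":0,"gripper":0},{"dx":-0.2,"dy":0,"dz":0,"ax":0,"ay":0,"az":0,"gripper":0},{"dx":-0.2,"dy":0,"dz":0,"ax":0,"ay":0,"az":0,"gripper":0}]'|egrep 'ee_|force'
python3 - <<'E'
from h import *
b=arm.camera("scene")
cv2.imwrite("pics/c5.png",cv2.resize(b["color"][195:227,300:348],(600,400),interpolation=cv2.INTER_CUBIC));plan([.61,-.05,.094],-22)
print(arm.get_state()["moment"])
E
```

```text
ee_pos: [0.6114, -0.0505, 0.094]
contact_force: [-1.9, -3.2, 5.4]
d [-0.    0.   -0.15] a [-0.001 -0.001  0.001] | ee [ 0.6113 -0.0506  0.094 ] F [-0.7 -3.6  6.3] t 9.37
[-0.85605101  0.37651645  0.01766619]
```

View pics/c5.png

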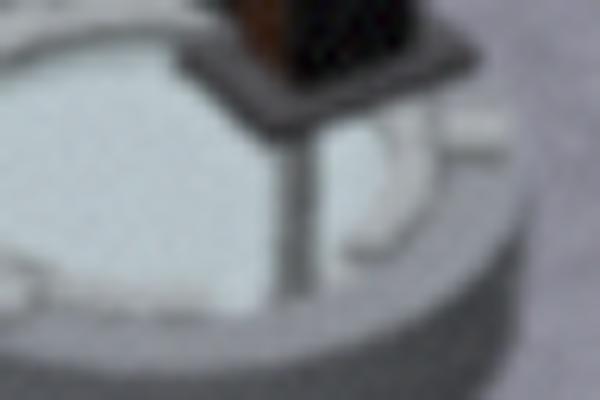

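```bash
python3 -m pendant '[{"dx":-0.1,"dy":0.0,"dz":0,"ax":0,"ay":0,"az":0,"gripper":0},{"dx":-0.2,"dy":0,"dz":0,"ax":0,"ay":0,"az":0,"gripper":0},{"dx":-0.3,"dy":0,"dz":0,"ax":0,"ay":0,"az":0,"gripper":0},{"dx":-0.4,"dy":0,"dz":0,"ax":0,"ay":0,"az":0,"gripper":0},{"dx":-0.4,"dy":0,"dz":0,"ax":0,"ay":0,"az":0,"gripper":0}]'|egrep 'ee_|force'
python3 -m pendant '[{"dx":0,"dy":-0.1,"dz":0,"ax":0,"ay":0,"az":0,"gripper":0},{"dx":0,"dy":-0.2,"dz":0,"ax":0,"ay":0,"az":0,"gripper":0},{"dx":0,"dy":-0.2,"dz":0,"ax":0,"ay":0,"az":0,"gripper":0},{"dx":0,"dy":-0.3,"dz":0,"ax":0,"ay":0,"az":0,"gripper":0},{"dx":0,"dy":-0.3,"dz":0,"ax":0,"ay":0,"az":0,"gripper":0}]'|egrep 'ee_|force'
```

```text
ee_pos: [0.6129, -0.0468, 0.094]
contact_force: [-1.0, -2.8, 4.8]
ee_pos: [0.6123, -0.0453, 0.0962]
contact_force: [0.8, -1.1, -2.8]
```

```bash
python3 -m pendant '[{"dx":0,"dy":-0.1,"dz":0,"ax":0,"ay":0,"az":0,"gripper":0},{"dx":0,"dy":-0.2,"dz":0,"ax":0,"ay":0,"az":0,"gripper":0},{"dx":0,"dy":-0.2,"dz":0,"ax":0,"ay":0,"az":0,"gripper":0}]'|egrep 'ee_|force'
python3 -m pendant '[{"dx":0,"dy":-0.1,"dz":0,"ax":0,"ay":0,"az":0,"gripper":0},{"dx":0,"dy":-0.2,"dz":0,"ax":0,"ay":0,"az":0,"gripper":0},{"dx":0,"dy":-0.2,"dz":0,"ax":0,"ay":0,"az":0,"gripper":0}]'|egrep 'ee_|force'
```

```text
ee_pos: [0.6123, -0.0454, 0.0983]
contact_force: [-0.9, 0.7, -5.7]
ee_pos: [0.6125, -0.0456, 0.1008]
contact_force: [-1.0, 0.3, -3.5]
```

```bash
python3 -m pendant '[{"dx":0,"dy":-0.1,"dz":0,"ax":0,"ay":0,"az":0,"gripper":0},{"dx":0,"dy":-0.2,"dz":0,"ax":0,"ay":0,"az":0,"gripper":0},{"dx":0,"dy":-0.2,"dz":0,"ax":0,"ay":0,"az":0,"gripper":0}]'|egrep 'ee_|force'
python3 -m pendant '[{"dx":0,"dy":-0.1,"dz":0,"ax":0,"ay":0,"az":0,"gripper":0},{"dx":0,"dy":-0.2,"dz":0,"ax":0,"ay":0,"az":0,"gripper":0},{"dx":0,"dy":-0.2,"dz":0,"ax":0,"ay":0,"az":0,"gripper":0}]'|egrep 'ee_|force'
python3 - <<'E'
from h import *
b=arm.camera("scene")
cv2.imwrite("pics/c6.png",cv2.resize(b["color"][179:227,285:357],(600,400),interpolation=cv2.INTER_CUBIC))
print(arm.get_state()["time_s"])
E
```

```text
ee_pos: [0.6124, -0.0456, 0.1027]
contact_force: [-2.0, 0.4, -3.8]
ee_pos: [0.6127, -0.0456, 0.1049]
contact_force: [-1.0, 0.7, -4.0]
11.25
```

View pics/c6.png

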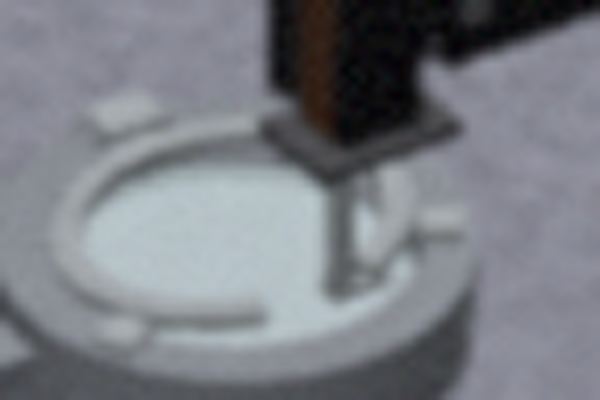

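```bash
python3 -m pendant '[{"dx":0,"dy":-0.1,"dz":0,"ax":0,"ay":0,"az":0,"gripper":0},{"dx":0,"dy":-0.2,"dz":0,"ax":0,"ay":0,"az":0,"gripper":0},{"dx":0,"dy":-0.3,"dz":0,"ax":0,"ay":0,"az":0,"gripper":0},{"dx":0,"dy":-0.3,"dz":0,"ax":0,"ay":0,"az":0,"gripper":0}]'|egrep 'ee_|force'
python3 -m pendant '[{"dx":0,"dy":0.1,"dz":0,"ax":0,"ay":0,"az":0,"gripper":0},{"dx":0,"dy":0.2,"dz":0,"ax":0,"ay":0,"az":0,"gripper":0},{"dx":0,"dy":0.3,"dz":0,"ax":0,"ay":0,"az":0,"gripper":0},{"dx":0,"dy":0.4,"dz":0,"ax":0,"ay":0,"az":0,"gripper":0},{"dx":0,"dy":0.5,"dz":0,"ax":0,"ay":0,"az":0,"gripper":0},{"dx":0,"dy":0.5,"dz":0,"ax":0,"ay":0,"az":0,"gripper":0}]'|egrep 'ee_|force'
python3 - <<'E'
from h import *
b=arm.camera("scene")
cv2.imwrite("pics/c7.png",cv2.resize(b["color"][179:227,285:357],(600,400),interpolation=cv2.INTER_CUBIC))
print(arm.get_state()["time_s"])
E
```

```text
ee_pos: [0.6131, -0.0456, 0.1081]
contact_force: [0.1, -0.5, -2.0]
ee_pos: [0.6125, -0.0456, 0.1023]
contact_force: [-0.4, -0.2, -0.6]
12.1333
```

View pics/c7.png

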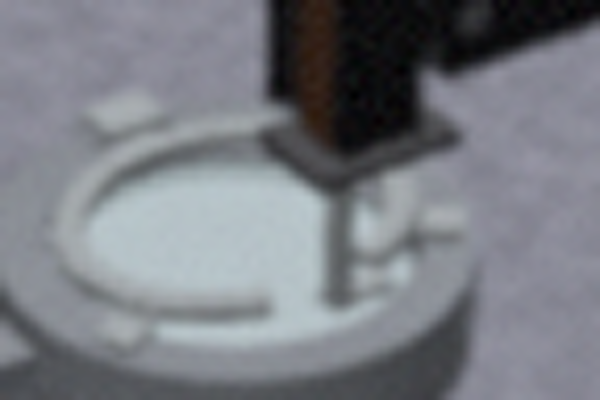

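```bash
python3 -m pendant '[{"dx":0.3,"dy":0,"dz":0,"ax":0,"ay":0,"az":0,"gripper":0},{"dx":0.6,"dy":0,"dz":0,"ax":0,"ay":0,"az":0,"gripper":0},{"dx":1.05,"dy":0,"dz":0,"ax":0,"ay":0,"az":0,"gripper":0},{"dx":1.05,"dy":0,"dz":0,"ax":0,"ay":0,"az":0,"gripper":0},{"dx":1.05,"dy":0,"dz":0,"ax":0,"ay":0,"az":0,"gripper":0}]'|egrep 'ee_|force'
python3 -m pendant '[{"dx":0,"dy":-0.5,"dz":0,"ax":0,"ay":0,"az":0,"gripper":0},{"dx":0,"dy":-1.5,"dz":0,"ax":0,"ay":0,"az":0,"gripper":0},{"dx":0,"dy":-3,"dz":0,"ax":0,"ay":0,"az":0,"gripper":0},{"dx":0,"dy":-4.5,"dz":0,"ax":0,"ay":0,"az":0,"gripper":0},{"dx":0,"dy":-4.5,"dz":0,"ax":0,"ay":0,"az":0,"gripper":0}]'|egrep 'ee_|force'
python3 -c "
from h import *
plan([.567,-.2655,.147],7.8)"
```

```text
ee_pos: [0.6086, -0.056, 0.1027]
contact_force: [-0.3, -0.3, -1.5]
ee_pos: [0.6105, -0.0557, 0.1513]
contact_force: [0.5, -0.6, 0.1]
d [21.08  0.4   3.83] a [-0.005 -0.52  -0.001] | ee [ 0.6105 -0.0557  0.1513] F [ 0.5 -0.6  0.1] t 12.97
```

```bash
python3 -m pendant '[{"dx":4,"dy":0,"dz":0.7,"ax":0,"ay":-0.1,"az":0,"gripper":0},{"dx":8,"dy":0,"dz":1.4,"ax":0,"ay":-0.2,"az":0,"gripper":0},{"dx":12,"dy":0,"dz":2.1,"ax":0,"ay":-0.3,"az":0,"gripper":0},{"dx":16,"dy":0,"dz":2.9,"ax":0,"ay":-0.4,"az":0,"gripper":0},{"dx":19,"dy":0,"dz":3.5,"ax":0,"ay":-0.5,"az":0,"gripper":0},{"dx":21.1,"dy":0,"dz":3.85,"ax":0,"ay":-0.52,"az":0,"gripper":0},{"dx":21.1,"dy":0,"dz":3.85,"ax":0,"ay":-0.52,"az":0,"gripper":0},{"dx":21.1,"dy":0,"dz":3.85,"ax":0,"ay":-0.52,"az":0,"gripper":0}]'|egrep 'ee_|force'
python3 -m pendant '[{"dx":0,"dy":0,"dz":0,"ax":0,"ay":0,"az":0,"gripper":0},{"dx":0,"dy":0,"dz":0,"ax":0,"ay":0,"az":0,"gripper":0},{"dx":0,"dy":0,"dz":0,"ax":0,"ay":0,"az":0,"gripper":0}]' >/dev/null
python3 -c "
from h import *
plan([.567,-.2655,.078],7.8)"
```

```text
ee_pos: [0.5646, -0.267, 0.1477]
contact_force: [1.1, 0.0, -1.3]
d [0.19 6.94 0.07] a [ 0.     0.002 -0.   ] | ee [ 0.566  -0.2637  0.1474] F [-0.8  0.5 -1.6] t 13.88
```

```bash
python3 -m pendant '[{"dx":0.15,"dy":0,"dz":0.1,"ax":0,"ay":0,"az":0,"gripper":0},{"dx":0.15,"dy":1.5,"dz":0.1,"ax":0,"ay":0,"az":0,"gripper":0},{"dx":0.15,"dy":3,"dz":0.1,"ax":0,"ay":0,"az":0,"gripper":0},{"dx":0.15,"dy":4.5,"dz":0.1,"ax":0,"ay":0,"az":0,"gripper":0},{"dx":0.15,"dy":6,"dz":0.1,"ax":0,"ay":0,"az":0,"gripper":0},{"dx":0.15,"dy":6.7,"dz":0.1,"ax":0,"ay":0,"az":0,"gripper":0},{"dx":0.15,"dy":6.9,"dz":0.1,"ax":0,"ay":0,"az":0,"gripper":0},{"dx":0.15,"dy":6.9,"dz":0.1,"ax":0,"ay":0,"az":0,"gripper":0}]'|egrep 'ee_|force'
python3 -m pendant '[{"dx":0,"dy":0.1,"dz":0,"ax":0,"ay":0,"az":0,"gripper":0},{"dx":0,"dy":0.2,"dz":0,"ax":0,"ay":0,"az":0,"gripper":0},{"dx":0,"dy":0.25,"dz":0,"ax":0,"ay":0,"az":0,"gripper":0},{"dx":0,"dy":0.25,"dz":0,"ax":0,"ay":0,"az":0,"gripper":0}]'|egrep 'ee_|force'
```

```text
ee_pos: [0.5665, -0.2665, 0.0784]
contact_force: [0.1, 0.1, -1.1]
ee_pos: [0.5667, -0.2668, 0.0765]
contact_force: [0.1, 0.1, -0.1]
```

```bash
python3 -m pendant '[{"dx":0,"dy":0.1,"dz":0,"ax":0,"ay":0,"az":0,"gripper":0},{"dx":0,"dy":0.13,"dz":0,"ax":0,"ay":0,"az":0,"gripper":0},{"dx":0,"dy":0.13,"dz":0,"ax":0,"ay":0,"az":0,"gripper":0}]'|egrep 'ee_|force'
python3 -m pendant '[{"dx":0,"dy":0,"dz":0,"ax":0,"ay":0,"az":0,"gripper":0.45},{"dx":0,"dy":0,"dz":0,"ax":0,"ay":0,"az":0,"gripper":0.45},{"dx":0,"dy":0,"dz":0,"ax":0,"ay":0,"az":0,"gripper":0.45},{"dx":0,"dy":0,"dz":0,"ax":0,"ay":0,"az":0,"gripper":0.45},{"dx":0,"dy":0,"dz":0,"ax":0,"ay":0,"az":0,"gripper":0.45}]'|egrep 'ee_|force|gap'
python3 -m pendant '[{"dx":0,"dy":-2,"dz":0,"ax":0,"ay":0,"az":0,"gripper":0.45},{"dx":0,"dy":-5,"dz":0,"ax":0,"ay":0,"az":0,"gripper":0.45},{"dx":0,"dy":-8,"dz":0,"ax":0,"ay":0,"az":0,"gripper":0.45},{"dx":0,"dy":-11,"dz":0,"ax":0,"ay":0,"az":0,"gripper":0.45},{"dx":0,"dy":-11,"dz":0,"ax":0,"ay":0,"az":0,"gripper":0.45},{"dx":0,"dy":-11,"dz":0,"ax":0,"ay":0,"az":0,"gripper":0.45}]'|egrep 'ee_|force|gap|time'
python3 - <<'E'
from h import *
b=arm.camera("scene");c=arm.camera("top")
f=lambda c,x,y,w,h:cv2.resize(c["color"][y:y+h,x:x+w],(400,300),interpolation=cv2.INTER_CUBIC)
cv2.imwrite("pics/c8.png",np.vstack([np.hstack([f(b,195,220,96,72),f(b,285,182,64,48)]),np.hstack([f(c,280,180,80,60),f(c,400,190,60,45)])]))
plan([.612,-.03,.15],0)
E
```

```text
ee_pos: [0.5667, -0.2668, 0.0752]
contact_force: [-0.9, 1.0, 3.7]
ee_pos: [0.5665, -0.2668, 0.0747]
contact_force: [0.9, 0.2, -0.2]
finger_gap: 0.0366
time_s: 16.05
ee_pos: [0.5674, -0.2672, 0.1865]
contact_force: [-1.0, -0.3, -0.9]
finger_gap: 0.0391
d [-22.79   3.41   7.74] a [ 0.001  0.136 -0.001] | ee [ 0.5662 -0.2664  0.184 ] F [-0.1  0.3 -0. ] t 16.15
```

View pics/c8.png

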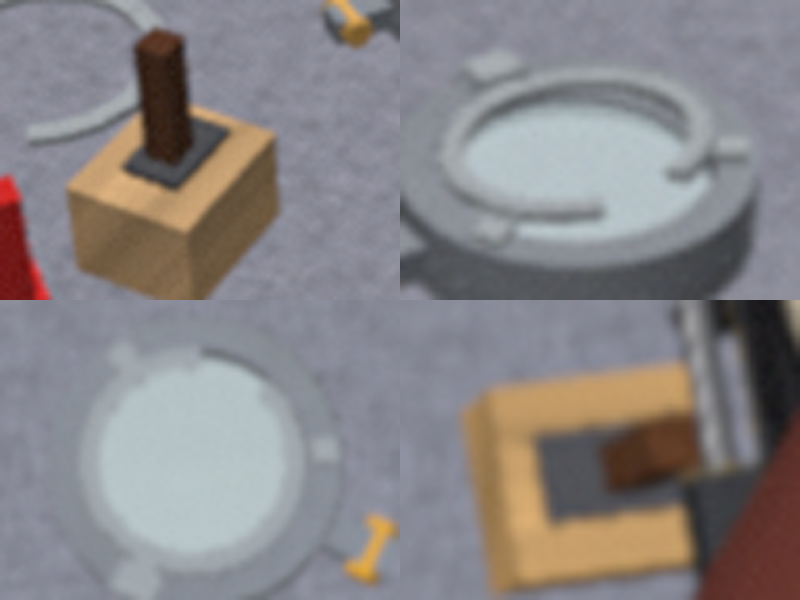

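```bash
python3 -m pendant '[{"dx":-4,"dy":1,"dz":1.4,"ax":0,"ay":0.03,"az":0,"gripper":0.35},{"dx":-8,"dy":2,"dz":2.8,"ax":0,"ay":0.03,"az":0,"gripper":0.35},{"dx":-12,"dy":3,"dz":4.2,"ax":0,"ay":0.03,"az":0,"gripper":0.35},{"dx":-16,"dy":4,"dz":5.6,"ax":0,"ay":0.03,"az":0,"gripper":0.35},{"dx":-20,"dy":5,"dz":7,"ax":0,"ay":0.03,"az":0,"gripper":0.35},{"dx":-22.8,"dy":7,"dz":8.1,"ax":0,"ay":0.03,"az":0,"gripper":0.35},{"dx":-22.8,"dy":9,"dz":8.1,"ax":0,"ay":0.03,"az":0,"gripper":0.35},{"dx":-22.8,"dy":9,"dz":8.1,"ax":0,"ay":0.03,"az":0,"gripper":0.35}]'|egrep 'ee_|force'
python3 -m pendant '[{"dx":0,"dy":0,"dz":0,"ax":0,"ay":0,"az":0,"gripper":0.35},{"dx":0,"dy":0,"dz":0,"ax":0,"ay":0,"az":0,"gripper":0.35},{"dx":0,"dy":0,"dz":0,"ax":0,"ay":0,"az":0,"gripper":0.35}]' >/dev/null
python3 - <<'E'
from h import *
plan([.616,-.030,.0505],6)
E
```

```text
ee_pos: [0.6131, -0.0254, 0.0891]
contact_force: [-1.5, -1.8, -1.1]
d [-0.2   4.54 -0.  ] a [-0.001 -0.002  0.001] | ee [ 0.6162 -0.0319  0.0959] F [-0.7  0.2 -1. ] t 17.07
```

```bash
python3 -m pendant '[{"dx":-0.2,"dy":1.5,"dz":0,"ax":0,"ay":0,"az":0,"gripper":0.35},{"dx":-0.2,"dy":3,"dz":0,"ax":0,"ay":0,"az":0,"gripper":0.35},{"dx":-0.2,"dy":4,"dz":0,"ax":0,"ay":0,"az":0,"gripper":0.35},{"dx":-0.2,"dy":4.3,"dz":0,"ax":0,"ay":0,"az":0,"gripper":0.35},{"dx":-0.2,"dy":4.5,"dz":0,"ax":0,"ay":0,"az":0,"gripper":0.35},{"dx":-0.2,"dy":4.5,"dz":0,"ax":0,"ay":0,"az":0,"gripper":0.35},{"dx":-0.2,"dy":4.5,"dz":0,"ax":0,"ay":0,"az":0,"gripper":0.35}]'|egrep 'ee_|force|gap'
python3 -m pendant '[{"dx":0,"dy":0,"dz":0,"ax":0,"ay":0,"az":0,"gripper":0},{"dx":0,"dy":0,"dz":0,"ax":0,"ay":0,"az":0,"gripper":0},{"dx":0,"dy":0,"dz":0,"ax":0,"ay":0,"az":0,"gripper":0},{"dx":0,"dy":0,"dz":0,"ax":0,"ay":0,"az":0,"gripper":0},{"dx":0,"dy":0,"dz":0,"ax":0,"ay":0,"az":0,"gripper":0}]' 30 |egrep 'ee_|force|gap'
```

```text
ee_pos: [0.6161, -0.0282, 0.0506]
contact_force: [-0.5, 0.3, -0.7]
finger_gap: 0.03
ee_pos: [0.6153, -0.0279, 0.0497]
contact_force: [-1.4, -0.0, 0.3]
finger_gap: 0.0073
```

```bash
python3 -m pendant '[{"dx":0,"dy":-0.1,"dz":0,"ax":0,"ay":0,"az":0,"gripper":0},{"dx":0,"dy":-0.2,"dz":0,"ax":0,"ay":0,"az":0,"gripper":0},{"dx":0,"dy":-0.2,"dz":0,"ax":0,"ay":0,"az":0,"gripper":0}]' 45 |egrep 'ee_|force|gap'
python3 -m pendant '[{"dx":0.1,"dy":0,"dz":0.15,"ax":0,"ay":0,"az":0,"gripper":0},{"dx":0.2,"dy":0,"dz":0.3,"ax":0,"ay":0,"az":0,"gripper":0},{"dx":0.27,"dy":-0.05,"dz":0.42,"ax":0,"ay":0,"az":0,"gripper":0},{"dx":0.27,"dy":-0.05,"dz":0.42,"ax":0,"ay":0,"az":0,"gripper":0}]' |egrep 'ee_|force|gap'
```

```text
ee_pos: [0.6152, -0.028, 0.0517]
contact_force: [-2.5, 0.1, -1.9]
finger_gap: 0.0067
ee_pos: [0.6179, -0.0301, 0.0511]
contact_force: [-6.8, 0.9, -2.2]
finger_gap: 0.0066
```

```bash
python3 -m pendant '[{"dx":0,"dy":-0.2,"dz":0,"ax":0,"ay":0,"az":0,"gripper":0},{"dx":0,"dy":-0.4,"dz":0,"ax":0,"ay":0,"az":0,"gripper":0},{"dx":0,"dy":-0.4,"dz":0,"ax":0,"ay":0,"az":0,"gripper":0}]' |egrep 'ee_|force|gap'
python3 -m pendant '[{"dx":0.1,"dy":0,"dz":0.15,"ax":0,"ay":0,"az":0,"gripper":0},{"dx":0.16,"dy":0,"dz":0.25,"ax":0,"ay":0,"az":0,"gripper":0},{"dx":0.16,"dy":0,"dz":0.25,"ax":0,"ay":0,"az":0,"gripper":0}]' |egrep 'ee_|force|gap|mom'
python3 - <<'E'
from h import *
b=arm.camera("scene")
cv2.imwrite("pics/c9.png",cv2.resize(b["color"][172:232,270:360],(600,400),interpolation=cv2.INTER_CUBIC))
s=arm.get_state();print(s["moment"],s["time_s"])
E
```

```text
ee_pos: [0.6192, -0.03, 0.0558]
contact_force: [0.3, -0.8, -1.8]
finger_gap: 0.0065
ee_pos: [0.6237, -0.0317, 0.0567]
contact_force: [-0.4, 0.1, 0.2]
finger_gap: 0.0067
[-0.09024732 -0.00462728  0.04368954] 19.2
```

View pics/c9.png

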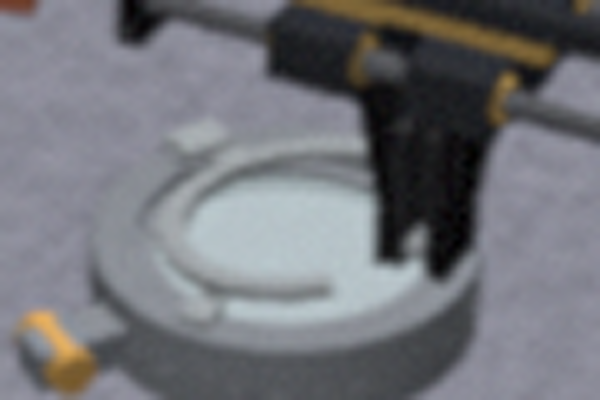

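Ring is held in the fingers at crop (415,240). The whole ring sits above the bore and has shifted about 9 mm towards the gap, so the tab should be clear. Lifting.

```bash
python3 -m pendant '[{"dx":0.05,"dy":-0.3,"dz":0.1,"ax":0,"ay":0,"az":0,"gripper":0},{"dx":0.05,"dy":-0.6,"dz":0.1,"ax":0,"ay":0,"az":0,"gripper":0},{"dx":0.05,"dy":-1,"dz":0.1,"ax":0,"ay":0,"az":0,"gripper":0},{"dx":0.05,"dy":-1,"dz":0.1,"ax":0,"ay":0,"az":0,"gripper":0}]' |egrep 'ee_|force|gap'
python3 -m pendant '[{"dx":0,"dy":-1,"dz":0,"ax":0,"ay":0,"az":0,"gripper":0},{"dx":0,"dy":-2.5,"dz":0,"ax":0,"ay":0,"az":0,"gripper":0},{"dx":0,"dy":-4.5,"dz":0,"ax":0,"ay":0,"az":0,"gripper":0},{"dx":0,"dy":-6,"dz":0,"ax":0,"ay":0,"az":0,"gripper":0},{"dx":0,"dy":-6,"dz":0,"ax":0,"ay":0,"az":0,"gripper":0},{"dx":0,"dy":-6,"dz":0,"ax":0,"ay":0,"az":0,"gripper":0}]' |egrep 'ee_|force|gap'
python3 - <<'E'
from h import *
for n,k in(("scene",(0,)),):
    b=arm.camera(n);c=arm.camera("top")
f=lambda c,x,y,w,h:cv2.resize(c["color"][y:y+h,x:x+w],(400,300),interpolation=cv2.INTER_CUBIC)
cv2.imwrite("pics/c10.png",np.hstack([f(b,255,125,120,90),f(c,260,160,100,75)]))
s=arm.get_state();print(s["time_s"],s["ee_pos"],s["moment"])
E
```

```text
ee_pos: [0.6245, -0.032, 0.0674]
contact_force: [0.9, 0.4, -0.4]
finger_gap: 0.0067
ee_pos: [0.6244, -0.0318, 0.1274]
contact_force: [1.0, -0.4, -1.1]
finger_gap: 0.0064
20.1333 [ 0.62338371 -0.03160985  0.12569374] [-0.10107318 -0.01817541  0.01078006]
```

```bash
python3 -c "
from h import *
plan([.515,.2305,.12],6)"
```

```text
d [-27.21   0.58  -8.  ] a [ 0.001  0.001 -0.   ] | ee [ 0.6234 -0.0316  0.1257] F [-0.8  1.   0.1] t 20.13
```

```bash
python3 -m pendant '[{"dx":-2.5,"dy":0,"dz":-0.8,"ax":0,"ay":0,"az":0,"gripper":0},{"dx":-6,"dy":0,"dz":-1.8,"ax":0,"ay":0,"az":0,"gripper":0},{"dx":-10,"dy":0,"dz":-3,"ax":0,"ay":0,"az":0,"gripper":0},{"dx":-14,"dy":0,"dz":-4.1,"ax":0,"ay":0,"az":0,"gripper":0},{"dx":-18,"dy":0,"dz":-5.3,"ax":0,"ay":0,"az":0,"gripper":0},{"dx":-22,"dy":0,"dz":-6.5,"ax":0,"ay":0,"az":0,"gripper":0},{"dx":-25,"dy":0,"dz":-7.4,"ax":0,"ay":0,"az":0,"gripper":0},{"dx":-27.2,"dy":0,"dz":-8,"ax":0,"ay":0,"az":0,"gripper":0}]' |egrep 'ee_|force|gap'
python3 -m pendant '[{"dx":0,"dy":0,"dz":0,"ax":0,"ay":0,"az":0,"gripper":0},{"dx":0,"dy":2,"dz":0,"ax":0,"ay":0,"az":0,"gripper":0},{"dx":0,"dy":4,"dz":0,"ax":0,"ay":0,"az":0,"gripper":0},{"dx":0,"dy":6,"dz":0,"ax":0,"ay":0,"az":0,"gripper":0},{"dx":0,"dy":6,"dz":0,"ax":0,"ay":0,"az":0,"gripper":0},{"dx":0,"dy":6,"dz":0,"ax":0,"ay":0,"az":0,"gripper":0}]' |egrep 'ee_|force|gap'
python3 - <<'E'
from h import *
c=arm.camera("top");b=arm.camera("scene")
f=lambda c,x,y,w,h:cv2.resize(c["color"][y:y+h,x:x+w],(400,300),interpolation=cv2.INTER_CUBIC)
cv2.imwrite("pics/c11.png",np.hstack([f(b,270,90,128,96),f(c,130,200,128,96)]))
plan([.515,.2305,.03],6)
E
```

```text
ee_pos: [0.5129, 0.2337, 0.1252]
contact_force: [0.2, 0.1, -0.1]
finger_gap: 0.0067
ee_pos: [0.5147, 0.229, 0.0652]
contact_force: [0.3, 0.3, -0.4]
finger_gap: 0.0068
d [-0.07  3.7  -0.1 ] a [-0.001  0.001  0.   ] | ee [0.5161 0.2299 0.067 ] F [ 0.3  0.2 -0.6] t 21.4
```

View pics/c11.png

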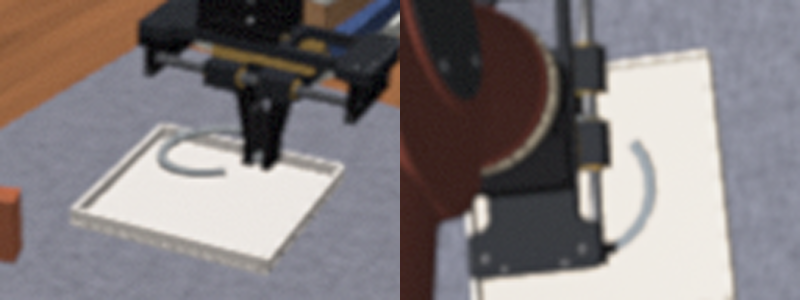

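The ring hangs roughly level over the tray (scene crop (195,155)). Lowering it to the floor.

```bash
python3 -m pendant '[{"dx":0,"dy":1,"dz":-0.1,"ax":0,"ay":0,"az":0,"gripper":0},{"dx":0,"dy":2,"dz":-0.1,"ax":0,"ay":0,"az":0,"gripper":0},{"dx":0,"dy":3,"dz":-0.1,"ax":0,"ay":0,"az":0,"gripper":0},{"dx":0,"dy":3.2,"dz":-0.1,"ax":0,"ay":0,"az":0,"gripper":0},{"dx":0,"dy":3.2,"dz":-0.1,"ax":0,"ay":0,"az":0,"gripper":0}]' 12 |egrep 'ee_|force|gap'
python3 -m pendant '[{"dx":0,"dy":0.2,"dz":0,"ax":0,"ay":0,"az":0,"gripper":0},{"dx":0,"dy":0.4,"dz":0,"ax":0,"ay":0,"az":0,"gripper":0},{"dx":0,"dy":0.5,"dz":0,"ax":0,"ay":0,"az":0,"gripper":0},{"dx":0,"dy":0.5,"dz":0,"ax":0,"ay":0,"az":0,"gripper":0}]' |egrep 'ee_|force|gap'
python3 -m pendant '[{"dx":0,"dy":0.1,"dz":0,"ax":0,"ay":0,"az":0,"gripper":0},{"dx":0,"dy":0.2,"dz":0,"ax":0,"ay":0,"az":0,"gripper":0},{"dx":0,"dy":0.3,"dz":0,"ax":0,"ay":0,"az":0,"gripper":0},{"dx":0,"dy":0.3,"dz":0,"ax":0,"ay":0,"az":0,"gripper":0}]' |egrep 'ee_|force|gap'
```

```text
ee_pos: [0.5138, 0.2297, 0.0331]
contact_force: [-0.5, 0.5, -1.1]
finger_gap: 0.0075
ee_pos: [0.5146, 0.2301, 0.0293]
contact_force: [0.4, 0.7, -0.4]
finger_gap: 0.0079
ee_pos: [0.5145, 0.2301, 0.0262]
contact_force: [0.2, -0.4, 0.6]
finger_gap: 0.0081
```

```bash
python3 -m pendant '[{"dx":0,"dy":0.1,"dz":0,"ax":0,"ay":0,"az":0,"gripper":0},{"dx":0,"dy":0.15,"dz":0,"ax":0,"ay":0,"az":0,"gripper":0},{"dx":0,"dy":0.15,"dz":0,"ax":0,"ay":0,"az":0,"gripper":0}]' |egrep 'ee_|force|gap'
python3 -m pendant '[{"dx":0,"dy":0.1,"dz":0,"ax":0,"ay":0,"az":0,"gripper":0},{"dx":0,"dy":0.15,"dz":0,"ax":0,"ay":0,"az":0,"gripper":0},{"dx":0,"dy":0.15,"dz":0,"ax":0,"ay":0,"az":0,"gripper":0}]' |egrep 'ee_|force|gap'
```

```text
ee_pos: [0.5145, 0.2301, 0.0247]
contact_force: [0.7, -0.5, 1.2]
finger_gap: 0.008
ee_pos: [0.5145, 0.2301, 0.0232]
contact_force: [0.9, 0.1, 0.1]
finger_gap: 0.0079
```

```bash
python3 -m pendant '[{"dx":0,"dy":0,"dz":0,"ax":0,"ay":0,"az":0,"gripper":0.15},{"dx":0,"dy":0,"dz":0,"ax":0,"ay":0,"az":0,"gripper":0.25},{"dx":0,"dy":0,"dz":0,"ax":0,"ay":0,"az":0,"gripper":0.25},{"dx":0,"dy":0,"dz":0,"ax":0,"ay":0,"az":0,"gripper":0.25}]' |egrep 'ee_|force|gap'
python3 -m pendant '[{"dx":0,"dy":-1,"dz":0,"ax":0,"ay":0,"az":0,"gripper":0.25},{"dx":0,"dy":-4,"dz":0,"ax":0,"ay":0,"az":0,"gripper":0.25},{"dx":0,"dy":-8,"dz":0,"ax":0,"ay":0,"az":0,"gripper":0.25},{"dx":4,"dy":-12,"dz":0,"ax":0,"ay":0,"az":0,"gripper":0.25},{"dx":8,"dy":-16,"dz":0,"ax":0,"ay":0,"az":0,"gripper":0.25},{"dx":12,"dy":-18,"dz":0,"ax":0,"ay":0,"az":0,"gripper":0.25},{"dx":16,"dy":-18,"dz":0,"ax":0,"ay":0,"az":0,"gripper":0.25},{"dx":20,"dy":-18,"dz":0,"ax":0,"ay":0,"az":0,"gripper":0.25}]' |egrep 'ee_|force|gap'
python3 -m pendant '[{"dx":4,"dy":0,"dz":0,"ax":0,"ay":0,"az":0,"gripper":0.25},{"dx":8,"dy":0,"dz":0,"ax":0,"ay":0,"az":0,"gripper":0.25},{"dx":8,"dy":0,"dz":0,"ax":0,"ay":0,"az":0,"gripper":0.25},{"dx":8,"dy":0,"dz":0,"ax":0,"ay":0,"az":0,"gripper":0.25}]' |egrep 'time|ee_'
python3 - <<'E'
from h import *
c=arm.camera("top");b=arm.camera("scene")
cv2.imwrite("pics/c12t.png",c["color"]);cv2.imwrite("pics/c12s.png",b["color"])
for n,C,(x,y,w,h) in(("top",c,(158,225,70,75)),("scene",b,(305,135,65,33))):
    g=cv2.cvtColor(C["color"],cv2.COLOR_BGR2GRAY)[y:y+h,x:x+w]
    m=(g<190).astype(np.uint8);k=max(cv2.findContours(m,cv2.RETR_EXTERNAL,cv2.CHAIN_APPROX_NONE)[0],key=len).reshape(-1,2)+[x,y]
    Q=np.array([ray(C,u,v,.008)[:2] for u,v in k],np.float32);print(n,len(k),k.min(0),k.max(0),"bbox",Q.min(0),Q.max(0),cv2.minEnclosingCircle(Q))
k=cv2.inRange(cv2.cvtColor(c["color"],cv2.COLOR_BGR2GRAY),190,255)
f=lambda c,x,y,w,h:cv2.resize(c["color"][y:y+h,x:x+w],(400,300),interpolation=cv2.INTER_CUBIC)
cv2.imwrite("pics/c12.png",np.vstack([np.hstack([f(b,280,115,112,84),f(c,130,205,128,96)]),np.hstack([f(b,195,170,160,120),f(c,270,170,200,150)])]))
E
```

```text
ee_pos: [0.5144, 0.23, 0.0233]
contact_force: [0.1, -0.7, -0.1]
finger_gap: 0.0202
ee_pos: [0.534, 0.0547, 0.2038]
contact_force: [2.1, -0.7, 0.7]
finger_gap: 0.0216
time_s: 24.32
ee_pos: [0.5414, -0.0269, 0.2015]
top 209 [171 240] [215 283] bbox [0.42634907 0.1805613 ] [0.5152052  0.27228132] ((0.4688584804534912, 0.22731244564056396), 0.047824472188949585)
scene 131 [320 144] [355 162] bbox [0.4290595  0.17694053] [0.52276415 0.27124417] ((0.47297805547714233, 0.2244315892457962), 0.05021660029888153)
```

Both views put the ring flat at about (0.47, 0.226), against the tray's (0.472, 0.225). Last check is a numeric difference against the first pictures, to confirm nothing else moved.

```bash
python3 - <<'E'
from h import *
for n,f in(("scene","c12s"),("top","c12t")):
    a=cv2.imread(f"pics/{n}0.png").astype(int);b=cv2.imread(f"pics/{f}.png").astype(int)
    m=(abs(a-b).max(2)>40).astype(np.uint8);m=cv2.dilate(m,np.ones((3,3)))
    for i,s in enumerate(cv2.connectedComponentsWithStats(m)[2][1:]):
        if s[4]>25:print(n,s)
E
```

```text
scene [ 249    0  109  140 7683]
scene [330   0  10  12 110]
scene [127  18  34  57 895]
scene [114  21   8   4  29]
scene [ 98  32  20  29 342]
scene [ 99  68  17  13 129]
scene [161  82   8  11  68]
scene [319 143  38  21 393]
scene [293 194  39   9 149]
scene [326 210   9   7  41]
top [  221   113   146   287 30560]
top [171 239  45  46 666]
```

```bash
python3 -c "
from h import *
print(arm.finish_job(), arm.get_state()['time_s'])"
```

```text
the job is handed in; nothing more can be done
the job is handed in; nothing more can be done
```

The job is done and handed in, after about 24.4 s of robot time. I freed end_a with the pick and set the pick back in its stand. Then I drew the ring out towards its gap and laid it in the white tray.

- **Forces:** the pick pressed on the glass with about 7 N, against the 12 N limit. It lifted the ring with about 5 N, against 25 N. The ring did not follow the pick back down, so it had latched above the spring catch. These are readings at the end of each move, so short peaks in between were not seen.
- **Both ends up:** the picture after the lift showed end_b raised too, about 9 mm, though I only lifted at end_a.
- **Ring in the tray:** both cameras show it lying flat (about 89 x 92 mm and 94 x 94 mm at floor height). Its centre is within about 5 mm of the tray's centre.
- **Pick and the rest:** comparing first and last pictures, the scene view differs only at the arm, the drum and the tray. In the top view the arm still covered part of the table.
- **Disagreements and gaps:**
  - The two cameras disagreed by 3–6 mm in x, so I averaged them and worked relative to the pick.
  - The finger opening on the ring read 6.4–7.5 mm, against 8 mm expected.
  - The 12-picture limit stopped me viewing the final picture, so the last checks are numeric only.

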